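# Clamp a vaccine vial in the ratchet holder

## Task

Stand the purple-capped vial upright on the seat of the vial holder, between the rubber pad and the blue V-block, and let go of it. Then turn the holder's black knob clockwise, feeling for the pad: the first click with the pad bearing hard on the vial against the V-block is not enough, so go on to the second such click and release the knob there, the vial held firmly but its glass not over-tightened. Leave the other things where they are.

Things in the scene. Friction and masses are not known exactly. Their poses are not given: they have to be found in the camera images.
- vial_purple: the glass vial with a PURPLE cap and label, 22 mm in diameter, 47 mm tall (plain glass body, 21.6 mm thick, up to 39 mm), about 12 g; origin at the centre of its underside, z up along its axis. Two others like it have teal caps and are not wanted.
- vial_holder: grey base plate of the ratchet vial holder, 100 mm (x) by 220 mm (y) by 10 mm thick, fixed to the worktop; origin at the centre of its underside. In its frame the vial's seat is at (0, 58.5) mm, between two low rails (inner faces at x = +-14 mm, 6 mm high); the V-block is on the +y side of the seat, the sprung rubber pad on its -y side; the knob's axis is at (0, -55) mm.
- v_block: blue V-block, 26 mm wide in x, 34 mm tall, standing on the base plate, its 140 degree V opening to the holder's -y; origin at its underside, 1.5 mm to +y of the axis of a vial that is held in the V.
- seat (a point): the point on the base plate's top (10 mm above the worktop) where the vial's underside is to be put down, midway between pad and V-block; at least 3.5 mm free to the pad and to the V-block there. Its axes are the holder's.
- knob_grip (a point): point on the knob's axis, 49 mm above the worktop, in the upper half of the round black knob (42 mm in diameter, from 29 to 62 mm above the worktop, fluted rim; it may be gripped in any direction across the middle); turns with the knob.
- knob (a joint): angle of the knob, rad, 0 at the start, clockwise from above; stops at 2.95. The pawl drops in at each multiple of 0.314 (20 teeth a turn). Turning free takes 0.02 to 0.06 N m, dropping at each click; when the pad clamps the vial the torque jumps by 0.064 N m (5 N on the glass), then grows 0.064 N m (5 N) a tooth. Wanted: the second tooth that holds it, 9 to 14 N (first under 9, third over 14).
- vial_teal_a: a bystander: teal-capped vial, same size as the purple one, loose; origin at the centre of its underside
- vial_teal_b: a bystander: teal-capped vial, same size as the purple one, loose; origin at the centre of its underside
- tape_1: a bystander: roll of brown tape, 94x92x48 mm, loose
- pen_1: a bystander: blue and white pen, 135 mm long, loose
- swab_stack_1: a bystander: small stack of swab sachets, 50x50x9 mm, loose
- rack: steel rack with aluminium bracket that carries the rubber pad (16 mm wide in x, 6 to 22 mm above the plate); origin at the holder's at the start; moves along the holder's +y 4 mm per tooth. The pad's screw was left anywhere in a 17 mm range, so the turn needed is not known and must be felt: the pad first holds the vial against the V-block after 7 to 24 mm of travel, never at the first click.
- pawl: sprung brass pawl of the ratchet, top 28 mm above the worktop; origin on its pivot, at (33, -25) mm in the holder's frame, worktop level. Its nose rides on the ratchet wheel (radius 30 mm, 19 to 26 mm above the worktop) under the knob. The pawl stops the knob from turning back; let go between two teeth, the knob springs back and rests up to 0.03 rad short of the multiple of 0.314 before.
Things that resemble listed ones, but are neither listed nor needed, are in the scene too. Leave any yellow look-alike of the vial_purple alone.

How it is judged:
On the way, in this order (a step that is already met when the one before it is completed fails the run):
1. the purple-capped vial stands upright on the seat, between pad and V-block, let go (horizontal distance between vial_purple and seat below 0.012 m and z of vial_purple in the frame of seat below 0.003 m and angle between vial_purple's own z axis and vertical below 0.15 rad and contact force between the fingers and vial_purple below 0.05 N and value of joint knob below 0.2 rad), for 0.2 s.
2. the pad, driven by the knob, holds the vial against the V-block (contact force between vial_purple and v_block above 3 N and value of joint knob above 0.4 rad), for 0.1 s.
At the end, for the whole second after the job is handed in: The purple-capped vial stands upright (within 0.1 rad) on the seat plate (within 4 mm), in the V-block (axis within 5 mm of the V-block's origin), held against it with 8 to 15 N by the pad, the knob released and at rest on the pawl (contact force between vial_purple and v_block between 8 and 15 N and angle between vial_purple's own z axis and vertical below 0.1 rad and z of vial_purple in the frame of seat below 0.004 m and horizontal distance between vial_purple and v_block below 0.005 m and velocity of joint knob between -0.05 and 0.05 rad/s and linear speed of vial_purple below 0.01 m/s); the robot touches nothing.
It fails at once if the glass is pressed against the V-block with more than 19 N (contact force between vial_purple and v_block above 19 N).
It fails at once if a bystander is moved more than 25 mm (distance of any of vial_teal_a, vial_teal_b, tape_1, pen_1, swab_stack_1 from where it was at the start of the episode above 0.025 m).
It also fails if it takes over 64 s, if anything falls off the work surface, if the arm or the gripper's body presses on something with over 40 N, if the wrist force passes 120 N, or if a joint passes its speed limit or range.

## Robot

A 6-joint arm with a two-finger parallel gripper is mounted at the origin on a cart in front of the work surface, level with it; the furniture and walls round the work are solid. World frame = base frame: x ahead of the robot, y to its left, z up, the work surface at z = 0. Lengths are in m, angles in rad, forces in N, time in s.
With the tool pointing down it reaches from about 0.3 to 0.825 m from the base axis. Payload 5.4 kg.
Tool frame: the origin (TCP) lies midway between the tips of the shut fingers; the grasp point (between the pads) lies 19 mm behind it; z points along the fingers, y is the line along which they close (so a half turn about z gives the same grasp; the last joint's range is limited). The gripper opens to 92 mm and grips with 3 to 60 N. Pads are 20 mm wide; open, the fingers measure 128 mm over their backs; the gripper's body (75 mm by 189 mm) begins 69 mm behind the grasp point.
Start: joints at [1.017, 0.158, 1.597, -0, 1.386, -0.21], TCP at [0.194, 0.541, 0.215] pointing down, gripper open.
Joint ranges: [-2.91, 2.91], [-0.94, 2.29], [0.18, 2.7], [-1.29, 4.43], [0.17, 2.64], [-3, 3]. Speed limits (rad/s): [2.57, 2.57, 3.14, 3.14, 3.14, 3.14].

## Interface

Orientations are given as a unit quaternion [x, y, z, w].
In Python, from cell import observe, imaging, manip gives the robot as it stands.
- The arm moves only by the tool move_arm, never from a script. Its argument "deltas" is a list of rows, each a list of 6 numbers: the shift along the tool's x, y, z in cm, then the turn, a rotation vector about the tool's x, y, z in rad. A call has exactly 5 rows; each row is the pose to reach, as a shift and turn from the pose commanded when the call began, along the tool's axes at that moment; what a row does not reach only later rows make up. A row lasts 1/10 s, in which the tool goes at most 50 mm and 8.59 degrees, less where a joint would pass 70% of its speed; a pose out of reach is approached as far as the arm can. A call with a gripper value outside its range is refused whole. "hand" is the finger opening in cm, from 0 to 9.19, set as the call begins (left out, the last holds). The fingers move at their own pace and stop on an object; the grip force is fixed at half the most. Time passes only in rows, so rows that repeat a pose let the fingers close, or fill a call up. It gives the time, the measured TCP pose, the force, the opening and the grip force at its end, in the units of the state.
- observe(): the state, without advancing time (a new reading comes with each control period).
- imaging.get_image(name): name is "scene" or "top" or "wrist"; returns (picture, depth): 480x640x3 uint8, blue, green, red; 480x640 float32, m along the optical axis (not along the pixel's ray), 0 where there is no reading.
- imaging.camera_model(name): a dict with "fx", "fy", "cx", "cy" (pixels), "k1" (the pictures are not rectified: a ray, as slopes to the right and down, at radius r is drawn at 1 + k1 r^2 times it, then the intrinsics apply), "pose" (4x4, takes a point from camera to world coordinates); the wrist camera has in their place "tool_from_camera" (4x4, takes a point from camera to tool coordinates, whose origin is the TCP and whose axes are the flange's). Camera axes: x right, y down, z forward; pixel columns grow to the right and rows downward; lengths in m; the calibration is good to about 2 mm. A picture is of the moment at which its call begins: read the wrist's pose just before it. camera_model takes no time and is no camera call.
- manip.job_done(): hands the job in; it is judged then, once.
The state is a dict: "time": time; "joint_positions": joint angles; "dq": joint speeds; "effort": joint torques, N m; "tcp_pos": TCP position; "tcp_rot": TCP orientation; "wrist_force": force on the tool from outside, world axes, zero at the start; "wrist_torque": the same for the moment, N m; "finger_gap": finger opening in m; "gripper_force": force on a finger pad.
Only numpy, scipy, OpenCV 4.12 (cv2) and the standard library are available. Lean on these libraries where they do the work, as an engineer would, in place of code of your own. Each camera call takes 0.05 s, during which the arm holds its last target. There are 200 camera calls.

## Working session

There is one attempt and no reset: what is moved stays moved. The work goes in short steps, Python scripts to look and compute and a tool call to move; the robot and the scene stay as the last step left them, time stands still between calls to the robot, and variables do not carry over. Pictures are saved under pics/ and viewed, at most 10 in all, crops included, and the job is handed in when it is done.

Besides the shell and the picture viewer there is one more tool, called after "Emit:" as name(argument=value, ...) on one line, values as JSON. move_arm: Moves the arm, as the interface text tells. Its arguments: {"type":"object","properties":{"deltas":{"type":"array"},"hand":{"type":"number"}},"required":["deltas"]}

```bash
mkdir -p pics; ls; cat > h.py <<'E'
import numpy as np, cv2
from cell import observe, imaging, manip
from scipy.spatial.transform import Rotation as R
def ray(name,u,v,pose=None):
    m=imaging.camera_model(name)
    p=cv2.undistortPoints(np.array([[[u,v]]],float),np.array([[m['fx'],0,m['cx']],[0,m['fy'],m['cy']],[0,0,1]]),np.array([m['k1'],0,0,0,0.]))[0,0]
    if pose is None: pose=m['pose']
    pose=np.array(pose); return pose[:3,3],pose[:3,:3]@np.array([p[0],p[1],1.])
def on(name,u,v,z,pose=None):
    o,d=ray(name,u,v,pose); return o+d*(z-o[2])/d[2]
def wpose():
    s=observe(); T=np.eye(4); T[:3,:3]=R.from_quat(s['tcp_rot']).as_matrix(); T[:3,3]=s['tcp_pos']
    return T@np.array(imaging.camera_model('wrist')['tool_from_camera'])
E
python3 - <<'E'
from h import *
for n in ('top','scene'):
    im,d=imaging.get_image(n); cv2.imwrite(f'pics/{n}0.png',im); np.save(f'{n}0.npy',d)
    print(n,np.round(imaging.camera_model(n)['pose'],3).tolist())
s=observe();print({k:np.round(v,3) for k,v in s.items()})
print(R.from_quat(s['tcp_rot']).as_matrix().round(3))
print(np.round(imaging.camera_model('wrist')['tool_from_camera'],3))
E
```

```text
pics
top [[-0.021, -0.998, 0.057, 0.504], [-1.0, 0.021, 0.006, -0.172], [-0.007, -0.057, -0.998, 1.145], [0.0, 0.0, 0.0, 1.0]]
scene [[0.828, -0.364, 0.426, 0.099], [-0.56, -0.551, 0.618, -0.864], [0.009, -0.751, -0.661, 0.77], [0.0, 0.0, 0.0, 1.0]]
{'time': np.float64(0.1), 'joint_positions': array([ 1.017,  0.159,  1.598, -0.   ,  1.386, -0.21 ]), 'dq': array([ 0.002, -0.001, -0.004, -0.001, -0.001, -0.001]), 'effort': array([-0.0000e+00, -3.8650e+01, -3.2296e+01,  7.0000e-02,  3.4000e-02,
       -0.0000e+00]), 'tcp_pos': array([0.194, 0.541, 0.214]), 'tcp_rot': array([ 0.171,  0.985, -0.001, -0.   ]), 'wrist_force': array([0.012, 0.035, 0.312]), 'wrist_torque': array([ 0.011,  0.033, -0.005]), 'gripper_force': np.float64(0.0), 'finger_gap': np.float64(0.092)}
[[-0.941  0.337 -0.001]
 [ 0.337  0.941 -0.001]
 [ 0.    -0.002 -1.   ]]
[[ 0.001 -0.968 -0.249  0.07 ]
 [ 1.     0.001  0.002 -0.   ]
 [-0.001 -0.249  0.968 -0.171]
 [ 0.     0.     0.     1.   ]]
```

View pics/top0.png

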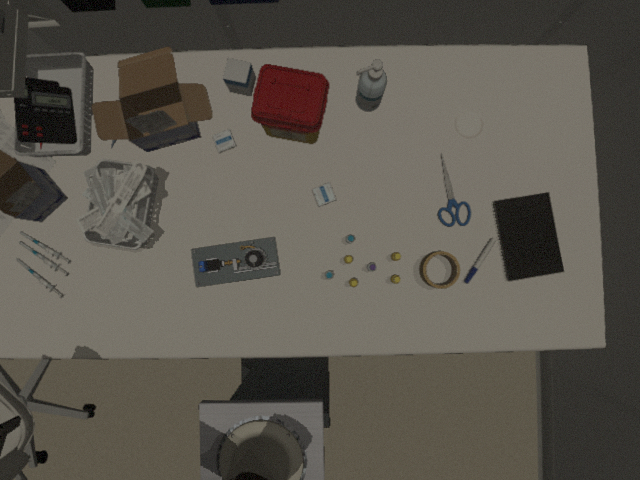

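View pics/scene0.png

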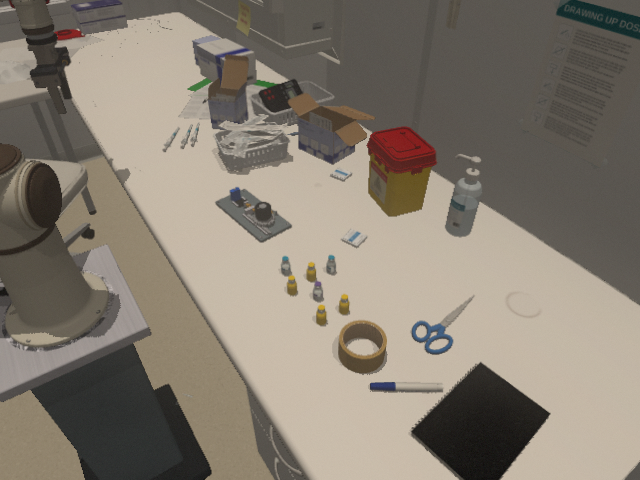

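Top view: holder at about (235,262), blue V-block (210,265), knob (254,258). The small vials: purple-capped (371,267), teal (350,238) and (329,273), yellow (348,259), (354,282), (395,256), (395,279). The one at (371,267) fits the purple description; I'll confirm it in a crop.

```bash
python3 - <<'E'
from h import *
im=cv2.imread('pics/top0.png')
a=cv2.resize(im[225:300,185:290],None,fx=5,fy=5,interpolation=cv2.INTER_CUBIC)
b=cv2.resize(im[225:300,315:410],None,fx=4,fy=4,interpolation=cv2.INTER_CUBIC)
c=np.zeros((700,525,3),np.uint8); c[:375]=a; c[375:675,:380]=b
c=cv2.resize(c,(450,600)); cv2.imwrite('pics/c0.png',cv2.convertScaleAbs(c,alpha=1.6))
hsv=cv2.cvtColor(im,cv2.COLOR_BGR2HSV)
for n,lo,hi in (('teal',(85,90,40),(100,255,255)),('purple',(115,40,40),(160,255,255)),('yel',(18,110,60),(32,255,255)),('blue',(105,120,40),(125,255,255))):
    k,l,st,ce=cv2.connectedComponentsWithStats(cv2.inRange(hsv,lo,hi))
    for i in range(1,k):
        if st[i,4]>5 and 180<ce[i][0]<480 and 220<ce[i][1]<300: print(n,ce[i].round(1),st[i,4],on('top',*ce[i],.047).round(4))
# plate: grey mask
roi=np.zeros(im.shape[:2],np.uint8); roi[228:296,182:290]=1
m=((im.max(2)<140)&(roi>0)).astype(np.uint8)
cs=max(cv2.findContours(m,cv2.RETR_EXTERNAL,cv2.CHAIN_APPROX_NONE)[0],key=cv2.contourArea)
bx=cv2.boxPoints(cv2.minAreaRect(cs)); print(bx)
P=np.array([on('top',*p,.01) for p in bx]); print(P.round(4),P.mean(0))
e=[P[(i+1)%4]-P[i] for i in range(4)]; print([ (np.linalg.norm(v).round(4),np.degrees(np.arctan2(v[1],v[0])).round(2)) for v in e])
E
```

```text
teal [350.3 238. ] 24 [ 0.5638 -0.2367  0.047 ]
teal [328.9 274.8] 23 [ 0.4743 -0.1819  0.047 ]
purple [372.2 267. ] 23 [ 0.4911 -0.2889  0.047 ]
purple [472.  271.4] 29 [ 0.4747 -0.5363  0.047 ]
purple [467.  279.8] 9 [ 0.4543 -0.523   0.047 ]
yel [244.5 246.5] 8 [0.5483 0.0257 0.047 ]
yel [251.1 246.4] 9 [0.5481 0.0093 0.047 ]
yel [395.6 256. ] 53 [ 0.5168 -0.3475  0.047 ]
yel [435.6 253.1] 20 [ 0.5219 -0.447   0.047 ]
yel [449.1 254.6] 7 [ 0.5175 -0.4806  0.047 ]
yel [348.  258.9] 46 [ 0.5123 -0.2298  0.047 ]
yel [425.4 263.9] 36 [ 0.4958 -0.4206  0.047 ]
yel [227.7 262.2] 16 [0.5101 0.068  0.047 ]
yel [237.9 260.7] 7 [0.5134 0.0427 0.047 ]
yel [395.2 278.5] 53 [ 0.4617 -0.3449  0.047 ]
yel [432.8 283. ] 40 [ 0.4485 -0.4375  0.047 ]
yel [353.1 282.3] 51 [ 0.4546 -0.2409  0.047 ]
blue [201.8 265.7] 43 [0.503  0.1328 0.047 ]
blue [471.5 273.8] 10 [ 0.4687 -0.5347  0.047 ]
[[181.99997 295.     ]
 [181.99997 228.     ]
 [288.99997 228.     ]
 [288.99997 295.     ]]
[[ 0.4288  0.1951  0.01  ]
 [ 0.6009  0.1942  0.01  ]
 [ 0.5948 -0.0826  0.01  ]
 [ 0.424  -0.0797  0.01  ]] [0.51214433 0.0567541  0.01      ]
[(np.float64(0.1722), np.float64(-0.29)), (np.float64(0.2769), np.float64(-91.26)), (np.float64(0.1708), np.float64(179.01)), (np.float64(0.2748), np.float64(89.01))]
```

View pics/c0.png

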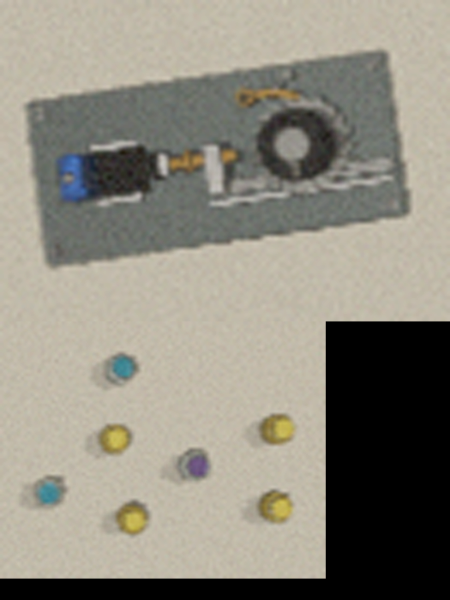

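The crop confirms it: the purple cap (crop (195,463), full (372,267)) belongs to a clear vial, ringed by yellow look-alikes. I'll head there while turning the tool to the holder's yaw (about 8°).

Emit:
move_arm(deltas=[[-3.1,-3.8,0,0,0,0.14],[-6.2,-7.6,0,0,0,0.28],[-9.4,-11.4,0,0,0,0.42],[-12.6,-15.3,0,0,0,0.56],[-15.8,-19.2,0,0,0,0.7]], hand=5)

```text
time: 0.6
tcp_pos: [0.2775, 0.3063, 0.2141]
tcp_rot: [0.501, 0.866, -0.0, -0.0]
wrist_force: [0.9, -0.7, 0.1]
finger_gap: 0.054
gripper_force: 0.0
```

```bash
cat >> h.py <<'E'
def go(x,y,z,yaw=None):
    "cm shift and rotation vector in tool axes to a downward pose with tool-x yaw (deg)"
    s=observe(); M=R.from_quat(s['tcp_rot']).as_matrix()
    print('now',np.round(s['tcp_pos'],4),'t',round(float(s['time']),2),'yaw',np.degrees(np.arctan2(M[1,0],M[0,0])).round(2),'F',np.round(s['wrist_force'],1),'gap',round(float(s['finger_gap']),4))
    d=M.T@(np.array([x,y,z])-s['tcp_pos'])*100
    rv=np.zeros(3)
    if yaw is not None:
        a=np.radians(yaw); T=np.array([[np.cos(a),np.sin(a),0],[np.sin(a),-np.cos(a),0],[0,0,-1]])
        rv=R.from_matrix(M.T@T).as_rotvec()
    print('delta',d.round(2),'rot',rv.round(4))
E
python3 - <<'E'
from h import *
im=cv2.imread('pics/top0.png')
g=cv2.GaussianBlur(im,(3,3),0).max(2); roi=g[228:296,182:290]
t,_=cv2.threshold(np.ascontiguousarray(roi),0,255,cv2.THRESH_OTSU); print(t)
m=np.zeros_like(g); m[228:296,182:290]=(roi<t)
cs=max(cv2.findContours(m,cv2.RETR_EXTERNAL,cv2.CHAIN_APPROX_NONE)[0],key=cv2.contourArea)
bx=cv2.boxPoints(cv2.minAreaRect(cs)); print(bx.round(1).tolist())
P=np.array([on('top',*p,.01) for p in bx]); c=P.mean(0); print(c.round(4))
print([(np.linalg.norm(v).round(4),np.degrees(np.arctan2(v[1],v[0])).round(2)) for v in (P[(i+1)%4]-P[i] for i in range(4))])
go(.491,-.289,.15,98.2)
E
```

```text
94.0
[[189.89999389648438, 248.1999969482422], [275.0, 235.8000030517578], [280.70001220703125, 274.79998779296875], [195.60000610351562, 287.20001220703125]]
[0.5118 0.0569 0.01  ]
[(np.float64(0.2218), np.float64(-82.94)), (np.float64(0.1007), np.float64(-172.6)), (np.float64(0.2207), np.float64(97.18)), (np.float64(0.1012), np.float64(8.0))]
now [0.2775 0.3063 0.2141] t 0.6 yaw 119.91 F [ 0.9 -0.7  0.1] gap 0.054
delta [-62.25 -11.18   6.43] rot [-3.00e-04  2.00e-04  3.79e-01]
```

Emit:
move_arm(deltas=[[-4.8,-0.9,0,0,0,0.08],[-9.6,-1.8,0,0,0,0.16],[-14.4,-2.7,0,0,0,0.24],[-19.2,-3.6,0,0,0,0.32],[-24,-4.5,0,0,0,0.395]])

```text
time: 1.1
tcp_pos: [0.3594, 0.0762, 0.2145]
tcp_rot: [0.66, 0.751, 0.0, 0.0]
wrist_force: [1.7, 0.3, -0.1]
finger_gap: 0.0503
gripper_force: 0.0
```

```bash
python3 -c "
from h import *
go(.491,-.289,.15,97.3)"
```

```text
now [0.3594 0.0762 0.2145] t 1.1 yaw 97.38 F [ 1.7  0.3 -0.1] gap 0.0503
delta [-37.91   8.36   6.45] rot [ 0.0005 -0.      0.0014]
```

Emit:
move_arm(deltas=[[-4.8,1,0,0,0,0],[-9.6,2.1,0,0,0,0],[-14.4,3.2,0,0,0,0],[-19.2,4.2,1,0,0,0],[-24,5.3,2,0,0,0]])

```text
time: 1.6
tcp_pos: [0.4436, -0.1548, 0.1943]
tcp_rot: [0.659, 0.752, 0.0, 0.0]
wrist_force: [0.3, 1.0, 0.7]
finger_gap: 0.0499
gripper_force: 0.0
```

Emit:
move_arm(deltas=[[-4.4,0.9,1.2,0,0,0],[-8.8,1.9,2.6,0,0,0],[-12,2.7,4,0,0,0],[-13.7,3,4.3,0,0,0],[-13.7,3,4.3,0,0,0]])

```text
time: 2.1
tcp_pos: [0.4907, -0.2858, 0.1502]
tcp_rot: [0.66, 0.751, -0.0, -0.001]
wrist_force: [0.8, 0.9, -0.1]
finger_gap: 0.0503
gripper_force: 0.0
```

```bash
python3 - <<'E'
from h import *
T=wpose(); im,d=imaging.get_image('wrist'); cv2.imwrite('pics/w1.png',im); np.save('w1T.npy',T)
hsv=cv2.cvtColor(im,cv2.COLOR_BGR2HSV)
k,l,st,ce=cv2.connectedComponentsWithStats(cv2.inRange(hsv,(115,40,30),(160,255,255)))
for i in range(1,k):
    if st[i,4]>80: print(ce[i].round(1),st[i],on('wrist',*ce[i],.043,T).round(4))
go(.491,-.289,.15,97.3)
E
```

```text
[313.  244.1] [305 236  17  18 248] [ 0.4902 -0.2902  0.043 ]
now [ 0.4907 -0.2845  0.1508] t 2.15 yaw 97.5 F [-0.4 -0.  -0.4] gap 0.0501
delta [-0.45 -0.03  0.08] rot [-0.0011 -0.0016  0.0034]
```

View pics/w1.png

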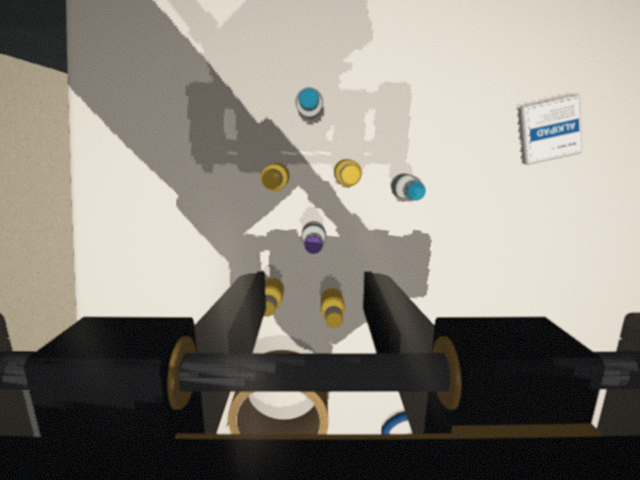

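Purple vial in the wrist view at (313,240), between the fingers' line, with yellow neighbours at (275,177), (347,172), (272,296), (333,308) clear of the fingers. Descend and grip.

Emit:
move_arm(deltas=[[-0.5,0,4,0,0,0],[-0.5,0,8,0,0,0],[-0.5,0,11,0,0,0],[-0.5,0,13.2,0,0,0],[-0.5,0,13.2,0,0,0]])

```text
time: 2.65
tcp_pos: [0.4895, -0.286, 0.0168]
tcp_rot: [0.658, 0.753, 0.0, -0.003]
wrist_force: [0.2, 0.3, -0.3]
finger_gap: 0.0503
gripper_force: 0.0
```

Emit:
move_arm(deltas=[[0,0,0,0,0,0],[0,0,0,0,0,0],[0,0,0,0,0,0],[0,0,0,0,0,0],[0,0,0,0,0,0]], hand=1.5)

```text
time: 3.15
tcp_pos: [0.4926, -0.2901, 0.021]
tcp_rot: [0.659, 0.752, -0.0, 0.001]
wrist_force: [-0.7, 1.1, 6.2]
finger_gap: 0.0208
gripper_force: 30.0
```

```bash
python3 -c "
from h import *
go(.4905,-.2897,.019,97.3)"
```

```text
now [ 0.4926 -0.2901  0.021 ] t 3.15 yaw 97.56 F [-0.7  1.1  6.2] gap 0.0208
delta [ 0.07 -0.21  0.2 ] rot [0.0015 0.0017 0.0045]
```

Emit:
move_arm(deltas=[[0,0,-2,0,0,0],[0,0,-6,0,0,0],[0,0,-10.5,0,0,0],[2,0,-15,0,0,0],[6,0,-18,0,0,0]])

```text
time: 3.65
tcp_pos: [0.4849, -0.2319, 0.2037]
tcp_rot: [0.66, 0.751, -0.0, 0.003]
wrist_force: [0.9, -0.7, 0.4]
finger_gap: 0.021
gripper_force: 30.0
```

Emit:
move_arm(deltas=[[4.8,0,0,0,0,0],[9.6,0,0,0,0,0],[14.4,0,0,0,0,0],[19.2,-0.5,0,0,0,0],[24,-1,0,0,0,0]])

```text
time: 4.15
tcp_pos: [0.4417, 0.0084, 0.1997]
tcp_rot: [0.659, 0.752, 0.0, 0.0]
wrist_force: [1.7, 0.9, -0.2]
finger_gap: 0.021
gripper_force: 30.0
```

Emit:
move_arm(deltas=[[1.5,-2,0,0,0,0],[1.5,-4,0,0,0,0],[1.5,-5,0,0,0,0],[1.5,-5,0,0,0,0],[1.5,-5,0,0,0,0]])

```text
time: 4.65
tcp_pos: [0.3912, 0.0149, 0.1999]
tcp_rot: [0.659, 0.752, 0.0, 0.0]
wrist_force: [-0.4, -0.2, -0.5]
finger_gap: 0.0208
gripper_force: 30.0
```

```bash
python3 - <<'E'
from h import *
T=wpose(); im,d=imaging.get_image('wrist'); cv2.imwrite('pics/w2.png',im); np.save('w2T.npy',T); np.save('w2d.npy',d)
go(.5044,.1149,.2,97.3)
E
```

```text
now [0.3914 0.0148 0.1999] t 4.7 yaw 97.54 F [ 0.2 -0.9 -0.3] gap 0.0202
delta [ 8.440e+00  1.252e+01 -1.000e-02] rot [0.0006 0.0001 0.0042]
```

View pics/w2.png

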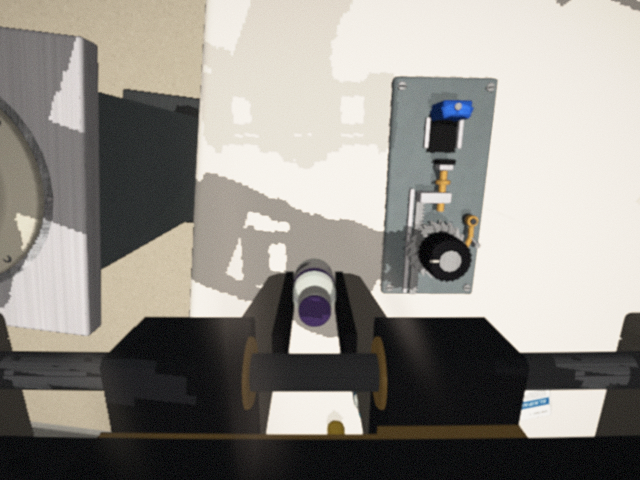

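The wrist view shows the whole holder, plate corners about (393,78), (497,80), (471,293), (383,292), blue V-block (452,108), dark seat between white rails (444,135), pad (443,163), knob (447,258). The vial is held straight in the fingers at (314,290).

```bash
python3 - <<'E'
from h import *
im=cv2.imread('pics/w2.png'); T=np.load('w2T.npy'); d=np.load('w2d.npy')
g=cv2.GaussianBlur(im,(3,3),0).max(2)
hsv=cv2.cvtColor(im,cv2.COLOR_BGR2HSV)
m=np.zeros_like(g); m[60:310,375:505]=((g<150)&~((hsv[...,0]<22)&(hsv[...,1]>40)))[60:310,375:505]
m=cv2.morphologyEx(m,cv2.MORPH_CLOSE,np.ones((15,15)))
m=cv2.morphologyEx(m,cv2.MORPH_OPEN,np.ones((9,9)))
cs=max(cv2.findContours(m,cv2.RETR_EXTERNAL,cv2.CHAIN_APPROX_NONE)[0],key=cv2.contourArea)
print(cv2.boundingRect(cs))
P=np.array([on('wrist',*p[0],.01,T)[:2]*1000 for p in cs],np.float32)
print(cv2.minAreaRect(P))
bx=cv2.boxPoints(cv2.minAreaRect(P)); print(bx.round(1).tolist())
for u,v,z in ((393,78,.01),(497,80,.01),(471,293,.01),(383,292,.01)): print(on('wrist',u,v,z,T).round(4))
# blue top, seat dark
b=cv2.inRange(hsv,(100,120,40),(128,255,255)); b[:, :400]=0; b[200:]=0
ys,xs=np.nonzero(b); print('blue',xs.min(),xs.max(),ys.min(),ys.max())
k=((g<50).astype(np.uint8)); k[:110]=0;k[155:]=0;k[:,:415]=0;k[:,470:]=0
ys,xs=np.nonzero(k); print('dark',xs.min(),xs.max(),ys.min(),ys.max(),on('wrist',np.median(xs),np.median(ys),.01,T).round(4))
# knob top
kn=((g<60).astype(np.uint8)); kn[:225]=0;kn[290:]=0;kn[:,:412]=0;kn[:,475:]=0
c=max(cv2.findContours(kn,cv2.RETR_EXTERNAL,2)[0],key=cv2.contourArea); print('knob',cv2.minEnclosingCircle(c))
cr=cv2.resize(im[65:305,375:505],None,fx=2.5,fy=2.5,interpolation=cv2.INTER_CUBIC); cv2.imwrite('pics/c2.png',cr)
E
```

```text
(380, 77, 116, 215)
((507.4709167480469, 58.61042022705078), (100.39388275146484, 215.32569885253906), 6.942291259765625)
[[444.6000061035156, 159.39999389648438], [470.70001220703125, -54.29999923706055], [570.2999877929688, -42.20000076293945], [544.2999877929688, 171.60000610351562]]
[0.447  0.1583 0.01  ]
[0.545  0.1704 0.01  ]
[ 0.5718 -0.0435  0.01  ]
[ 0.4762 -0.0548  0.01  ]
blue 431 472 100 121
dark 428 456 119 151 [0.5049 0.1142 0.01  ]
knob ((443.5, 255.0), 27.04173469543457)
```

View pics/c2.png

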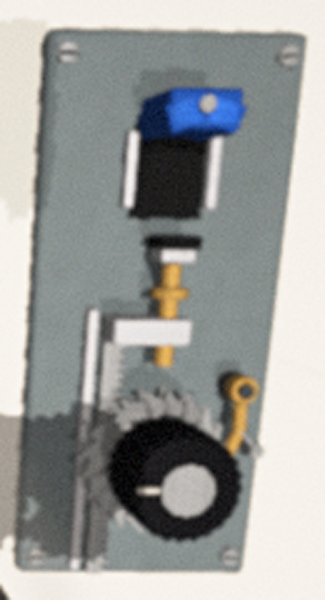

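```bash
python3 - <<'E'
from h import *
im=cv2.imread('pics/w2.png'); T=np.load('w2T.npy'); d=np.load('w2d.npy')
p=lambda cx,cy:(375+cx/2.5,65+cy/2.5)
for n,c,z in (('pad front top',(172,236),.032),('V top front L',(165,122),.044),('V apex?',(190,88),.044),('railL top',(132,170),.016),('railR top',(214,172),.016),('V front base',(170,140),.010),('knob disc',(190,490),.062)):
    print(n,on('wrist',*p(*c),z,T).round(4), 'depth',d[int(p(*c)[1]),int(p(*c)[0])])
hsv=cv2.cvtColor(im,cv2.COLOR_BGR2HSV)
k,l,st,ce=cv2.connectedComponentsWithStats(cv2.inRange(hsv,(115,40,30),(160,255,255)))
Rt=R.from_quat(observe()['tcp_rot']).as_matrix()
for i in range(1,k):
    if st[i,4]>80 and 280<ce[i][0]<350: print(st[i],(Rt.T@(on('wrist',*ce[i],.222,T)-observe()['tcp_pos'])).round(4))
go(.504,.115,.2,97.3)
E
```

```text
pad front top [0.5028 0.091  0.032 ] depth 0.33029735
V top front L [0.4876 0.1285 0.044 ] depth 0.30947956
V apex? [0.4939 0.1407 0.044 ] depth 0.30733672
railL top [0.4879 0.1135 0.016 ] depth 0.33862787
railR top [0.5194 0.1171 0.016 ] depth 0.3403707
V front base [0.502  0.1269 0.01  ] depth 0.34104195
knob disc [0.5185 0.003  0.062 ] depth 0.32269332
[299 295  32  31 783] [-0.001  -0.0002 -0.0221]
now [0.3914 0.0148 0.1999] t 4.7 yaw 97.54 F [ 0.2 -0.9 -0.3] gap 0.0202
delta [ 8.450e+00  1.248e+01 -1.000e-02] rot [0.0006 0.0001 0.0042]
```

Emit:
move_arm(deltas=[[2.5,4,0,0,0,0.004],[5,8,0,0,0,0.004],[7.5,11.5,2,0,0,0.004],[8.2,12.4,6,0,0,0.004],[8.2,12.4,10,0,0,0.004]])

```text
time: 5.2
tcp_pos: [0.5055, 0.1139, 0.0987]
tcp_rot: [0.66, 0.751, 0.001, 0.001]
wrist_force: [0.0, -0.2, -0.4]
finger_gap: 0.0205
gripper_force: 30.0
```

Emit:
move_arm(deltas=[[0,0,1,0,0,0],[0,0,2,0,0,0],[0,0,2.5,0,0,0],[0,0,2.5,0,0,0],[0,0,2.5,0,0,0]])

```text
time: 5.7
tcp_pos: [0.5043, 0.1123, 0.0763]
tcp_rot: [0.661, 0.751, 0.001, 0.001]
wrist_force: [0.6, 0.1, -0.3]
finger_gap: 0.0207
gripper_force: 30.0
```

```bash
python3 - <<'E'
from h import *
go(.504,.1125,.032,97.3)
T=wpose(); im,d=imaging.get_image('wrist'); cv2.imwrite('pics/w3.png',im); np.save('w3T.npy',T)
E
```

```text
now [0.5043 0.1123 0.0763] t 5.7 yaw 97.31 F [ 0.6  0.1 -0.3] gap 0.0207
delta [ 0.02 -0.04  4.43] rot [0.0029 0.0004 0.0002]
```

View pics/w3.png

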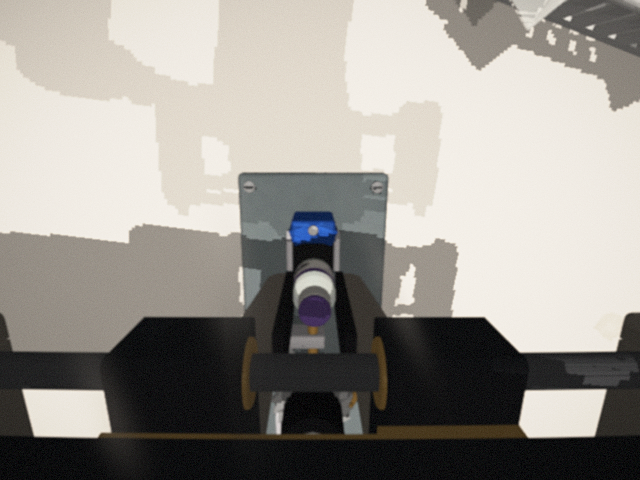

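Well aligned in x: V-block (314,228), rails (290/339,250), vial (314,275). A quick check of y from the plate's end edge at row 173, then down.

```bash
python3 - <<'E'
from h import *
T=np.load('w3T.npy'); a=on('wrist',314,173,.01,T); L,Rr=on('wrist',240,200,.01,T),on('wrist',387,200,.01,T)
ax=np.array([-.127,.992,0])
print(a.round(4),'seat',(a-ax*.0515).round(4),'width',np.linalg.norm(L-Rr), 'mid',((L+Rr)/2).round(4))
im=cv2.imread('pics/w3.png');g=im.max(2); print(g[165:180,300],g[165:180,340])
E
```

```text
[0.4973 0.1664 0.01  ] seat [0.5038 0.1153 0.01  ] width 0.09793676374551527 mid [0.4993 0.1488 0.01  ]
[228 228 226 227 229 234 222 157  96  94 102 110 113 118 115] [229 228 230 228 226 232 219 167 108  98 107 108 112 115 115]
```

Seat at (0.504, 0.115): target stands. Lower to just touching.

Emit:
move_arm(deltas=[[0,0,1.2,0,0,0],[0,0,2.4,0,0,0],[0,0,3.4,0,0,0],[0,0,4.2,0,0,0],[0,0,4.5,0,0,0]])

```text
time: 6.25
tcp_pos: [0.5024, 0.1126, 0.0303]
tcp_rot: [0.66, 0.751, -0.001, -0.001]
wrist_force: [-12.5, -1.1, 33.0]
finger_gap: 0.0208
gripper_force: 30.2
```

Emit:
move_arm(deltas=[[0,0,0.0,0,0,0],[0,0,0,0,0,0],[0,0,0,0,0,0],[0,0,0,0,0,0],[0,0,0,0,0,0]])

```text
time: 6.75
tcp_pos: [0.5023, 0.1126, 0.0305]
tcp_rot: [0.66, 0.751, -0.001, -0.001]
wrist_force: [-7.9, -0.2, 14.0]
finger_gap: 0.0208
gripper_force: 30.1
```

Emit:
move_arm(deltas=[[0,-0.1,-0.05,0,0,0],[0,-0.15,-0.08,0,0,0],[0,-0.15,-0.08,0,0,0],[0,-0.15,-0.08,0,0,0],[0,-0.15,-0.08,0,0,0]])

```text
time: 7.25
tcp_pos: [0.502, 0.1124, 0.0306]
tcp_rot: [0.66, 0.751, 0.0, 0.0]
wrist_force: [0.4, 1.1, 3.7]
finger_gap: 0.0209
gripper_force: 30.0
```

```bash
python3 - <<'E'
from h import *
go(.504,.1125,.032,97.3); s=observe(); print(s['wrist_torque'].round(2))
E
```

```text
now [0.502  0.1124 0.0306] t 7.25 yaw 97.33 F [0.4 1.1 3.7] gap 0.0209
delta [-0.02  0.2  -0.14] rot [ 0.0009 -0.0001  0.0006]
[ 0.14 -0.07  0.04]
```

Emit:
move_arm(deltas=[[0,0,0,0,0,0],[0,0,0,0,0,0],[0,0,0,0,0,0],[0,0,0,0,0,0],[0,0,0,0,0,0]], hand=4)

```text
time: 7.75
tcp_pos: [0.5013, 0.1123, 0.0303]
tcp_rot: [0.66, 0.751, -0.0, -0.0]
wrist_force: [0.2, 0.6, 0.3]
finger_gap: 0.0401
gripper_force: 0.0
```

Emit:
move_arm(deltas=[[0,0,-1,0,0,0],[0,0,-3,0,0,0],[0,0,-6,0,0,0],[0,0,-9,0,0,0],[0,0,-10,0,0,0]])

```text
time: 8.25
tcp_pos: [0.5039, 0.1124, 0.1345]
tcp_rot: [0.66, 0.751, 0.002, 0.002]
wrist_force: [0.6, -0.1, 0.2]
finger_gap: 0.0401
gripper_force: 0.0
```

Emit:
move_arm(deltas=[[-3.5,0,0,0,0,0],[-7,0,0,0,0,0],[-9.5,0,0,0,0,0],[-11,0,0,0,0,0],[-11,0,0,0,0,0]], hand=6)

```text
time: 8.75
tcp_pos: [0.5155, 0.0021, 0.1301]
tcp_rot: [0.661, 0.75, -0.0, -0.0]
wrist_force: [0.5, 0.3, -0.8]
finger_gap: 0.06
gripper_force: 0.0
```

```bash
python3 - <<'E'
from h import *
go(.518,.003,.13,97.3)
print(observe()['joint_positions'].round(3))
T=wpose(); im,d=imaging.get_image('wrist'); cv2.imwrite('pics/w4.png',im); np.save('w4T.npy',T)
E
```

```text
now [0.5155 0.0021 0.1301] t 8.75 yaw 97.2 F [ 0.5  0.3 -0.8] gap 0.06
delta [0.06 0.26 0.01] rot [-0.0005 -0.0001 -0.0017]
[-0.231  0.088  1.848 -0.     1.206 -0.356]
```

View pics/w4.png

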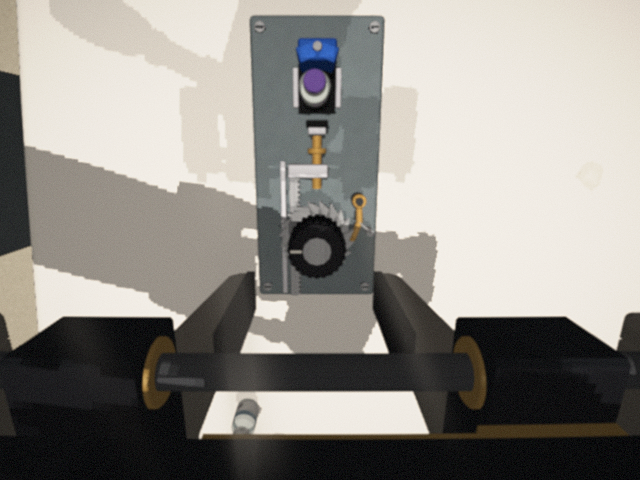

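The vial stands upright on the seat at (315,90), in line with V-block (318,48) and pad (317,125); knob disc at (317,250).

```bash
python3 - <<'E'
from h import *
im=cv2.imread('pics/w4.png'); T=np.load('w4T.npy'); g=im.max(2)
k=(g<55).astype(np.uint8); k[:205]=0;k[290:]=0;k[:,:280]=0;k[:,355:]=0
k=cv2.morphologyEx(k,cv2.MORPH_OPEN,np.ones((5,5)))
c=max(cv2.findContours(k,cv2.RETR_EXTERNAL,2)[0],key=cv2.contourArea); print(cv2.minEnclosingCircle(c))
print('disc',on('wrist',317,251,.062,T).round(4))
p=on('wrist',317,251,.062,T); go(p[0],p[1],.032,97.3)
hsv=cv2.cvtColor(im,cv2.COLOR_BGR2HSV); kk,l,st,ce=cv2.connectedComponentsWithStats(cv2.inRange(hsv,(115,60,30),(160,255,255)))
for i in range(1,kk):
    if st[i,4]>80: print(st[i],on('wrist',*ce[i],.055,T).round(4))
E
```

```text
((316.2868957519531, 246.491943359375), 31.45245361328125)
disc [0.5173 0.0033 0.062 ]
now [0.5153 0.0032 0.1301] t 8.8 yaw 97.25 F [0.  0.3 0.6] gap 0.06
delta [-0.03  0.2   9.81] rot [-0.0007 -0.0007 -0.0008]
[303  67  23  26 457] [0.5012 0.114  0.055 ]
```

Emit:
move_arm(deltas=[[0,0.2,0,0,0,-0.14],[0,0.2,0,0,0,-0.28],[0,0.2,0,0,0,-0.42],[0,0.2,0,0,0,-0.56],[0,0.2,0,0,0,-0.7]])

```text
time: 9.3
tcp_pos: [0.5172, 0.0052, 0.1301]
tcp_rot: [0.359, 0.933, 0.0, -0.0]
wrist_force: [0.2, -0.4, -0.2]
finger_gap: 0.06
gripper_force: 0.0
```

Emit:
move_arm(deltas=[[0,0,1,0,0,-0.14],[0,0,2.5,0,0,-0.28],[0,0,4,0,0,-0.42],[0,0,5,0,0,-0.55],[0,0,5,0,0,-0.55]])

```text
time: 9.8
tcp_pos: [0.5159, 0.0053, 0.0787]
tcp_rot: [0.095, 0.995, 0.0, -0.002]
wrist_force: [-0.5, 1.0, -0.6]
finger_gap: 0.06
gripper_force: 0.0
```

```bash
python3 - <<'E'
from h import *
go(.5173,.003,.032); print(observe()['joint_positions'].round(3))
E
```

```text
now [0.5159 0.0053 0.0787] t 9.8 yaw 169.06 F [-0.5  1.  -0.6] gap 0.06
delta [-0.2  -0.2   4.67] rot [0. 0. 0.]
[-0.225  0.162  1.88   0.     1.104 -1.605]
```

Emit:
move_arm(deltas=[[-0.2,-0.2,0.8,0,0,0],[-0.2,-0.2,2,0,0,0],[-0.2,-0.2,3.4,0,0,0],[-0.2,-0.2,4.5,0,0,0],[-0.2,-0.2,4.6,0,0,0]])

```text
time: 10.3
tcp_pos: [0.5174, 0.0016, 0.0322]
tcp_rot: [0.097, 0.995, 0.0, -0.002]
wrist_force: [-0.4, -0.7, -0.2]
finger_gap: 0.06
gripper_force: 0.0
```

Emit:
move_arm(deltas=[[0,0,0,0,0,0],[0,0,0,0,0,0],[0,0,0,0,0,0],[0,0,0,0,0,0],[0,0,0,0,0,0]], hand=3)

```text
time: 10.8
tcp_pos: [0.5198, 0.0022, 0.035]
tcp_rot: [0.096, 0.995, 0.001, 0.001]
wrist_force: [2.0, 4.2, -0.4]
finger_gap: 0.0416
gripper_force: 30.0
```

```bash
cat > k.py <<'E'
from h import *
s=observe(); go(.5173,.003,.032); print('tz',s['wrist_torque'].round(4),'j6',s['joint_positions'][5].round(4))
E
python3 k.py
```

```text
now [0.5198 0.0022 0.035 ] t 10.8 yaw 168.93 F [ 2.   4.2 -0.4] gap 0.0416
delta [0.26 0.03 0.3 ] rot [0. 0. 0.]
tz [ 0.6949 -0.26   -0.0589] j6 -1.6086
```

Emit:
move_arm(deltas=[[0,0,0,0,0,0.1],[0,0,0,0,0,0.2],[0,0,0,0,0,0.3],[0,0,0,0,0,0.36],[0,0,0,0,0,0.36]])

```text
time: 11.3
tcp_pos: [0.5195, 0.0013, 0.035]
tcp_rot: [0.273, 0.962, 0.0, 0.0]
wrist_force: [-0.2, 2.5, 1.1]
finger_gap: 0.0412
gripper_force: 30.0
```

```bash
python3 k.py
```

```text
now [0.5195 0.0013 0.035 ] t 11.3 yaw 148.32 F [-0.2  2.5  1.1] gap 0.0412
delta [0.27 0.03 0.3 ] rot [0. 0. 0.]
tz [ 0.116   0.0762 -0.0022] j6 -1.2486
```

Emit:
move_arm(deltas=[[0,0,0,0,0,0.1],[0,0,0,0,0,0.2],[0,0,0,0,0,0.28],[0,0,0,0,0,0.314],[0,0,0,0,0,0.314]])

```text
time: 11.8
tcp_pos: [0.519, 0.0008, 0.035]
tcp_rot: [0.419, 0.908, -0.0, -0.0]
wrist_force: [-3.2, -0.7, 3.2]
finger_gap: 0.0415
gripper_force: 30.0
```

```bash
python3 k.py
```

```text
now [0.519  0.0008 0.035 ] t 11.8 yaw 130.43 F [-3.2 -0.7  3.2] gap 0.0415
delta [0.28 0.02 0.3 ] rot [0. 0. 0.]
tz [-0.336   0.6435  0.0126] j6 -0.9361
```

```bash
cat > k.py <<'E'
from h import *
a=[];f=[]
for i in range(6):
    s=observe(); a.append(s['wrist_torque'][2]); f.append(s['effort'][5]); imaging.get_image('wrist')
M=R.from_quat(s['tcp_rot']).as_matrix()
print('t',round(float(s['time']),2),'yaw rad',np.arctan2(M[1,0],M[0,0]).round(4),'F',s['wrist_force'].round(1),'tz',np.round(a,3),'mean',np.mean(a).round(4),'eff6',np.round(np.mean(f),4),'j6',s['joint_positions'][5].round(4))
E
python3 k.py
```

```text
t 12.05 yaw rad 2.2765 F [-4.  -1.6  5.7] tz [ 0.013  0.02   0.008 -0.033 -0.008  0.028] mean 0.0046 eff6 0.0891 j6 -0.9362
```

Emit:
move_arm(deltas=[[0,0,0,0,0,0.05],[0,0,0,0,0,0.1],[0,0,0,0,0,0.15],[0,0,0,0,0,0.2],[0,0,0,0,0,0.2]])

```text
time: 12.6
tcp_pos: [0.5186, 0.0005, 0.0349]
tcp_rot: [0.508, 0.861, -0.001, -0.0]
wrist_force: [-5.3, -3.1, 7.3]
finger_gap: 0.0418
gripper_force: 30.0
```

```bash
python3 k.py
```

```text
t 12.85 yaw rad 2.0767 F [-5.5 -3.2  7.8] tz [0.027 0.034 0.032 0.057 0.086 0.037] mean 0.0456 eff6 0.0928 j6 -0.7362
```

Emit:
move_arm(deltas=[[0,0,0,0,0,0.05],[0,0,0,0,0,0.1],[0,0,0,0,0,0.114],[0,0,0,0,0,0.114],[0,0,0,0,0,0.114]])

```text
time: 13.4
tcp_pos: [0.5183, 0.0004, 0.0349]
tcp_rot: [0.556, 0.831, -0.001, -0.001]
wrist_force: [-6.9, -3.3, 7.3]
finger_gap: 0.0416
gripper_force: 30.0
```

```bash
python3 k.py
```

```text
t 13.65 yaw rad 1.9628 F [-7.  -4.2  7.9] tz [0.121 0.062 0.078 0.052 0.028 0.046] mean 0.0647 eff6 0.0634 j6 -0.6223
```

Emit:
move_arm(deltas=[[0,-0.05,-0.04,0,0,0],[0,-0.1,-0.08,0,0,0],[0,-0.1,-0.08,0,0,0],[0,-0.1,-0.08,0,0,0],[0,-0.1,-0.08,0,0,0]])

```text
time: 14.2
tcp_pos: [0.5182, 0.0004, 0.035]
tcp_rot: [0.557, 0.831, -0.0, 0.0]
wrist_force: [0.3, -5.4, -3.1]
finger_gap: 0.0414
gripper_force: 30.0
```

```bash
sed -i 's/range(6)/range(12)/; s/.tz.,np.round(a,3),//' k.py; sed -i "s/'F',s/'sd',np.std(a).round(3),'F',s/" k.py; python3 k.py; python3 - <<'E'
from h import *
T=wpose(); im,d=imaging.get_image('wrist'); cv2.imwrite('pics/w5.png',im); np.save('w5T.npy',T)
hsv=cv2.cvtColor(im,cv2.COLOR_BGR2HSV); kk,l,st,ce=cv2.connectedComponentsWithStats(cv2.inRange(hsv,(115,60,30),(160,255,255)))
for i in range(1,kk):
    if st[i,4]>80: print(st[i],on('wrist',*ce[i],.055,T).round(4))
E
```

```text
t 14.75 yaw rad 1.961 sd 0.029 F [ 0.3 -5.5 -4. ] mean 0.0647 eff6 0.0595 j6 -0.622
[ 369   12   40   44 1384] [0.5012 0.1155 0.055 ]
```

View pics/w5.png

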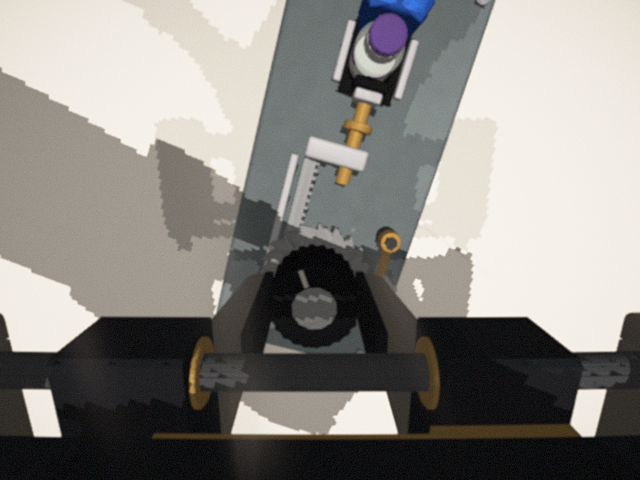

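View: pad plate (368,96) has reached the vial's base (375,80); the vial still seems short of the V (395,15), so the hold should come a tooth or two later.

Emit:
move_arm(deltas=[[0,0,0,0,0,0.06],[0,0,0,0,0,0.12],[0,0,0,0,0,0.18],[0,0,0,0,0,0.2],[0,0,0,0,0,0.2]])

```text
time: 15.35
tcp_pos: [0.5177, 0.0003, 0.035]
tcp_rot: [0.637, 0.771, -0.001, -0.0]
wrist_force: [-1.7, -6.2, -1.7]
finger_gap: 0.0414
gripper_force: 30.0
```

```bash
python3 k.py
```

```text
t 15.9 yaw rad 1.7612 sd 0.033 F [-2.6 -6.3 -2.1] mean 0.0712 eff6 0.0949 j6 -0.4221
```

Emit:
move_arm(deltas=[[0,0,0,0,0,0.05],[0,0,0,0,0,0.1],[0,0,0,0,0,0.114],[0,0,0,0,0,0.114],[0,0,0,0,0,0.114]])

```text
time: 16.45
tcp_pos: [0.5174, 0.0003, 0.035]
tcp_rot: [0.679, 0.734, -0.001, -0.0]
wrist_force: [-3.6, -5.9, -0.9]
finger_gap: 0.0416
gripper_force: 30.0
```

```bash
python3 k.py;  python3 - <<'E'
from h import *
T=wpose(); im,d=imaging.get_image('wrist'); cv2.imwrite('pics/w6.png',im); np.save('w6T.npy',T)
hsv=cv2.cvtColor(im,cv2.COLOR_BGR2HSV); kk,l,st,ce=cv2.connectedComponentsWithStats(cv2.inRange(hsv,(115,60,30),(160,255,255)))
for i in range(1,kk):
    if st[i,4]>80: print(st[i],on('wrist',*ce[i],.055,T).round(4))
E
```

```text
t 17.0 yaw rad 1.6474 sd 0.029 F [-3.6 -6.  -0.8] mean 0.1393 eff6 0.1347 j6 -0.3082
[ 274    0   41   40 1316] [0.5006 0.1174 0.055 ]
```

Torque jumped by about 0.07 N m at tooth 4 (both wrist torque and joint 6 effort) and the vial has moved up to the V: first holding click. Now on to the next one.

Emit:
move_arm(deltas=[[0,0,0,0,0,0.06],[0,0,0,0,0,0.12],[0,0,0,0,0,0.18],[0,0,0,0,0,0.2],[0,0,0,0,0,0.2]])

```text
time: 17.6
tcp_pos: [0.5169, 0.0003, 0.035]
tcp_rot: [0.749, 0.662, -0.001, -0.001]
wrist_force: [-5.0, -7.0, 0.7]
finger_gap: 0.0412
gripper_force: 30.0
```

```bash
python3 k.py
```

```text
t 18.15 yaw rad 1.4476 sd 0.03 F [-4.5 -6.1 -0.1] mean 0.1696 eff6 0.1842 j6 -0.1082
```

Emit:
move_arm(deltas=[[0,0,0,0,0,0.05],[0,0,0,0,0,0.1],[0,0,0,0,0,0.116],[0,0,0,0,0,0.116],[0,0,0,0,0,0.116]])

```text
time: 18.7
tcp_pos: [0.5167, 0.0004, 0.035]
tcp_rot: [0.786, 0.618, -0.002, -0.001]
wrist_force: [-6.3, -6.7, 1.9]
finger_gap: 0.0414
gripper_force: 30.0
```

```bash
python3 k.py
```

```text
t 19.25 yaw rad 1.3318 sd 0.034 F [-6.8 -4.9  2.4] mean 0.2028 eff6 0.2003 j6 0.0077
```

Torque 0.20 N m, i.e. one tooth (0.064) above the first holding click at the same phase: the second hold. Release and lift.

Emit:
move_arm(deltas=[[0,0,0,0,0,0],[0,0,0,0,0,0],[0,0,0,0,0,0],[0,0,0,0,0,0],[0,0,0,0,0,0]], hand=6)

```text
time: 19.8
tcp_pos: [0.5184, 0.001, 0.0354]
tcp_rot: [0.787, 0.617, 0.0, 0.0]
wrist_force: [0.2, -0.1, -0.2]
finger_gap: 0.06
gripper_force: 0.0
```

Emit:
move_arm(deltas=[[0,0,-1,0,0,0],[0,0,-3,0,0,0],[0,0,-6,0,0,0],[0,0,-9,0,0,0],[0,0,-10,0,0,0]])

```text
time: 20.3
tcp_pos: [0.5205, 0.0004, 0.1394]
tcp_rot: [0.787, 0.617, 0.002, 0.003]
wrist_force: [0.4, 0.2, 0.3]
finger_gap: 0.06
gripper_force: 0.0
```

Emit:
move_arm(deltas=[[-1,0,-2,0,0,0],[-2,0,-4,0,0,0],[-2,0,-5,0,0,0],[-2,0,-5,0,0,0],[-2,0,-5,0,0,0]])

```text
time: 20.8
tcp_pos: [0.513, -0.0182, 0.1843]
tcp_rot: [0.787, 0.617, -0.0, -0.001]
wrist_force: [0.1, -1.0, -0.2]
finger_gap: 0.0597
gripper_force: 0.0
```

```bash
python3 - <<'E'
from h import *
T=wpose(); im,d=imaging.get_image('wrist'); 
hsv=cv2.cvtColor(im,cv2.COLOR_BGR2HSV); kk,l,st,ce=cv2.connectedComponentsWithStats(cv2.inRange(hsv,(115,60,30),(160,255,255)))
for i in range(1,kk):
    if st[i,4]>80: print(st[i],on('wrist',*ce[i],.055,T).round(4))
M=cv2.warpAffine(im,cv2.getRotationMatrix2D((320,200),0,1.0),(640,480))
cv2.imwrite('pics/w7.png',cv2.resize(im[0:360,180:500],None,fx=1.66,fy=1.66,interpolation=cv2.INTER_CUBIC))
go(.5173,.003,.15)
E
```

```text
[247  60  21  22 319] [0.5005 0.1179 0.055 ]
now [ 0.5128 -0.018   0.1839] t 20.85 yaw 76.27 F [ 0.1 -0.1 -0.4] gap 0.0602
delta [ 2.15 -0.05  3.39] rot [0. 0. 0.]
```

View pics/w7.png

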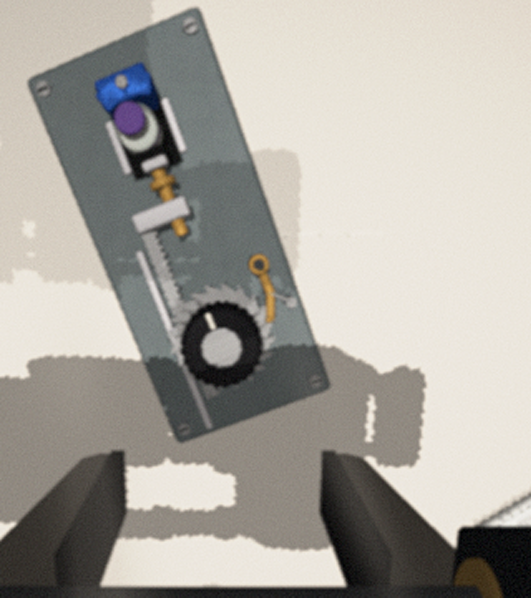

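The vial stands in the V (crop (130,120)) with the pad behind it. The knob mark (210,320) now points along the holder's +y, a quarter turn (1.57 rad) from its start, which is tooth 5. Nothing is touched.

```bash
python3 -c "
from h import *
print(manip.job_done())"
```

```text
the job is handed in; nothing more can be done
None
```

The purple-capped vial is upright in the V-block and the knob is released on tooth 5, the second holding click; I estimate about 10 N on the glass from the torque. The job is handed in with no verdict shown.

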